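Slip test on the tilting board

ROBOT

A 6-joint arm with a two-finger parallel gripper is mounted at the origin on a cart in front of the work surface, level with it; the furniture and walls round the work are solid. World frame = base frame: x ahead of the robot, y to its left, z up, the work surface at z = 0. Lengths are in mm, angles in rad, forces in N, time in s.
With the tool pointing down it reaches from about 350 to 775 mm from the base axis. Payload 7.3 kg.
Tool frame: the origin (TCP) lies midway between the tips of the shut fingers; the grasp point (between the pads) lies 19 mm behind it; z points along the fingers, y is the line along which they close (so a half turn about z gives the same grasp; the last joint's range is limited). The gripper opens to 92 mm and grips with 3 to 60 N. Pads are 19 mm wide; open, the fingers measure 130 mm over their backs; the gripper's body (75 mm by 190 mm) begins 47 mm behind the grasp point.
Start: joints at [-1.351, 0.342, 1.524, -0, 1.275, -0.146], TCP at [187.814, -490.276, 226.741] pointing down, gripper open.
Joint ranges: [-2.53, 2.53], [-0.77, 2.02], [0.04, 2.7], [-1, 4.14], [0.28, 2.66], [-3.11, 3.11]. Speed limits (rad/s): [2.57, 2.57, 3.14, 3.14, 3.14, 3.14].

INTERFACE

Orientations are given as [roll, pitch, yaw] about the fixed x, y, z axes, in that order (R = Rz(yaw) Ry(pitch) Rx(roll)).
In Python, from plant import bot gives the robot as it stands.
- The arm moves only by the tool jog_arm, never from a script. Its arguments are lists of equal length, an entry for each row: "dp": the shift along the tool's x, y, z in m, a list of three; "twist": the turn about the tool's z in degrees. A call has 1 to 10 rows; each row shifts and turns the commanded pose from where the row before left it, along the tool's axes as they then stand; what a row does not reach is not made up. A row lasts 1/8 s, in which the tool goes at most 62.5 mm and 10.7 degrees, less where a joint would pass 70% of its speed; a pose out of reach is approached as far as the arm can. A call is refused whole if a number of a shift passes 0.0625 or a number of a turn 10.7, either way. A call with a gripper value outside its range is refused whole. "jaw" is the finger opening in m, from 0 to 0.0918, set as the call begins (left out, the last holds). The fingers move at their own pace and stop on an object; the grip force is fixed at half the most. Time passes only in rows, so rows that do not move let the fingers close. It gives the time, the measured TCP pose, the force, the opening and the grip force at its end, in the units of the state.
- bot.get_obs(): the state, without advancing time (a new reading comes with each control period).
- bot.capture(name): name is "side" or "top"; returns the picture (400x640x3 uint8, blue, green, red); there is no depth.
- bot.camera_params(name): a dict with "fx", "fy", "cx", "cy" (pixels), "k1" (the pictures are not rectified: a ray, as slopes to the right and down, at radius r is drawn at 1 + k1 r^2 times it, then the intrinsics apply), "R" (3x3) and "t" (3): a world point X has camera coordinates R X + t. Camera axes: x right, y down, z forward; pixel columns grow to the right and rows downward; lengths in mm; the calibration is good to about 2 mm. A picture is of the moment at which its call begins. camera_params takes no time and is no camera call.
- bot.close_job(): hands the job in; it is judged then, once.
Trained networks look in the newest picture that a camera, given by its name, has taken for a name from the list of things; names that differ only in an ending like _2 or _b are one class to them, and where a whole thing is asked for, a point or a joint stands for the part that bears it (a point fixed in the world has none). Each returns a list of dicts, best first, with "confidence" (0 to 1); they miss things now and then, are a little off and sometimes report something else, mostly with a low value. They report only what shows in the picture. A call takes as long as a camera call. They do not tell look-alikes from the thing itself.
- bot.find_in(camera, label): "bbox" ([centre column, centre row, width, height] in pixels, round what is visible of it).
- bot.masks_of(camera, label): "pixels" (400x640 bool, what is visible of it) and "bbox" ([centre column, centre row, width, height] in pixels, round what is visible of it).
The state is a dict: "time": time; "joint_positions": joint angles; "dq": joint speeds; "tau": joint torques, N m; "tool_pos": TCP position; "tcp_rot": TCP orientation; "contact_force": force on the tool from outside, world axes, zero at the start; "moment": the same for the moment, N m; "grip_width": finger opening in mm; "finger_force": force on a finger pad.
Only numpy, scipy, OpenCV 4.12 (cv2) and the standard library are available. Lean on these libraries where they do the work, as an engineer would, in place of code of your own. Each camera call takes 0.05 s, during which the arm holds its last target. There are 200 camera calls.

TASK

Do the slip test: without touching the two pieces lying on the slip board, raise the board by its pull bar, bit by bit, until the pine offcut slides down to the stop, and stop there so that the cork sanding block beside it still stays put where it lies. Let go and leave the board standing tilted up at that angle.

Things in the scene. Friction and masses are not known exactly. Their poses are not given: they have to be found in the camera images.
- tilt_board (a joint): Tilt of the plywood slip board (176 x 270 mm), rad: 0 = level (start), grows as its pull-bar end is raised, up to 0.8. Stiff hinge: about 9 N upward at the bar raises it, and it stays where it is let go. The pine offcut lets go somewhere from 0.23 to 0.52 rad (hidden friction), the sanding block at least 0.15 rad later.
- bar_mid (a point): Middle of the pull bar: round aluminium, 14 mm thick, 140 mm free between its arms, 51 mm beyond the board's end, 72 mm above the bench when level. Axes turn with the board: x along the bar, y up the slope away from the hinge, z square to the board. Hinge axis: parallel to the bar, at y = -315, z = -42 mm; board's top face at z = -30 mm. The bar can turn in a pinch from above across y.
- offcut_mid (a point): Centre of the pine offcut, a bare pale wooden block 35 x 72 x 28 mm (long side y up the slope), lying in one of the board's two lanes at its upper part. When it has slid down against the dark wooden stop at the hinge end its centre is at y = -273 mm in the axes of the pull bar; at the start at about y = -140 mm.
- sanding_mid (a point): Centre of the cork sanding block, brown, 60 x 105 x 33 mm (long side y up the slope), lying in the other lane of the board, at the start at about y = -140 mm in the axes of the pull bar. It must not slide.
There are look-alikes about, which are no part of the job. Of the things like the part that bears offcut_mid, leave any that is red; of the rest the smaller one is meant.

How it is judged (in metres and radians):
On the way, in this order (a step that is already met when the one before it is completed fails the run):
1. the board is raised past 10 degrees with both pieces still resting on their places (value of joint tilt_board above 0.175 rad and y of each of offcut_mid, sanding_mid in the frame of bar_mid above -0.17 m and y of sanding_mid in the frame of bar_mid below -0.1 m and z of sanding_mid in the frame of bar_mid between -0.03 and 0.01 m), for 0.05 s.
2. the pine offcut has slid down to the stop, the sanding block still where it lay (y of offcut_mid in the frame of bar_mid between -0.29 and -0.258 m and z of offcut_mid in the frame of bar_mid between -0.03 and 0 m and y of sanding_mid in the frame of bar_mid between -0.17 and -0.1 m and z of sanding_mid in the frame of bar_mid between -0.03 and 0.01 m and value of joint tilt_board above 0.2 rad), for 0.2 s.
At the end, for the whole second after the job is handed in: The pine offcut lies on the board within 15 mm of the stop; the sanding block is still in its lane within 20 mm of where it lay; the board stands still by itself, tilted at least 11 degrees (0.2 rad) (all of step 2 and velocity of joint tilt_board between -0.05 and 0.05 rad/s); the robot touches nothing.
It fails at once if the sanding block slides down the board (y of sanding_mid in the frame of bar_mid below -0.175 m).
It fails at once if the robot touches the pine offcut or the sanding block (contact force between any of the fingers, the arm and offcut above 0.5 N or contact force between any of the fingers, the arm and sanding_block above 0.5 N).
It also fails if it takes over 61 s, if anything falls off the work surface, if the arm or the gripper's body presses on something with over 40 N, if the wrist force passes 120 N, or if a joint passes its speed limit or range.

## Working session

There is one attempt and no reset: what is moved stays moved. The work goes in short steps, Python scripts to look and compute and a tool call to move; the robot and the scene stay as the last step left them, time stands still between calls to the robot, and variables do not carry over. Pictures are saved under pics/ and viewed, at most 10 in all, crops included, and the job is handed in when it is done.

Besides the shell and the picture viewer there is one more tool, called after ">>>" as a command line: name --pt "numbers of a row" for each row, then --argument value for the rest. jog_arm: Moves the arm, as the interface text tells. Its arguments: {"type":"object","properties":{"dp":{"type":"array"},"twist":{"type":"array"},"jaw":{"type":"number"}},"required":["dp","twist"]}

```bash
mkdir -p pics
python3 - <<'E'
from plant import bot
import cv2,numpy as np
for c in ("top","side"):
    im=bot.capture(c); cv2.imwrite(f"pics/{c}1.png",im)
    p=bot.camera_params(c); print(c,{k:np.round(v,3).tolist() for k,v in p.items()})
    for l in ("tilt_board","bar_mid","offcut_mid","sanding_mid"):
        print(l,[(np.round(d["bbox"]).tolist(),round(d["confidence"],2)) for d in bot.find_in(c,l)])
o=bot.get_obs(); print(o)
E
```

```text
top {'fx': 381.148, 'fy': 381.148, 'cx': 317.316, 'cy': 199.971, 'k1': -0.066, 'R': [[-0.013, -1.0, 0.007], [-0.996, 0.012, -0.087], [0.087, -0.008, -0.996]], 't': [12.437, 478.884, 893.765]}
tilt_board [([302.0, 202.0, 151.0, 84.0], 0.78)]
bar_mid [([301.0, 201.0, 146.0, 82.0], 0.78)]
offcut_mid [([437.0, 222.0, 44.0, 40.0], 0.97), ([296.0, 184.0, 35.0, 14.0], 0.77), ([423.0, 167.0, 33.0, 22.0], 0.58)]
sanding_mid [([293.0, 218.0, 46.0, 31.0], 0.85)]
side {'fx': 503.951, 'fy': 503.951, 'cx': 327.265, 'cy': 205.268, 'k1': -0.135, 'R': [[-0.892, -0.452, -0.01], [-0.22, 0.452, -0.865], [0.395, -0.769, -0.502]], 't': [452.391, 193.315, 981.203]}
tilt_board [([330.0, 238.0, 145.0, 93.0], 0.82), ([344.0, 240.0, 44.0, 41.0], 0.58)]
bar_mid [([329.0, 237.0, 152.0, 89.0], 0.87)]
offcut_mid [([355.0, 182.0, 28.0, 20.0], 0.87), ([403.0, 192.0, 25.0, 27.0], 0.8), ([312.0, 232.0, 28.0, 30.0], 0.69)]
sanding_mid [([344.0, 243.0, 44.0, 42.0], 0.66)]
{'time': 0.5, 'joint_positions': array([-1.35099001e+00,  3.42056294e-01,  1.52414911e+00, -1.77835437e-05,
        1.27537928e+00, -1.46013119e-01]), 'dq': array([-0.00095849, -0.00021801,  0.00129146, -0.00013388, -0.00088419,
       -0.00183794]), 'tau': array([-8.18961053e-04, -4.30811477e+01, -2.44312531e+01,  7.17242737e-02,
        4.90001345e-02, -1.75247601e-05]), 'tool_pos': array([ 187.80984628, -490.25958748,  226.6940974 ]), 'tcp_rot': array([3.14158724e+00, 1.79918720e-05, 3.65824613e-01]), 'contact_force': array([ 0.07234644, -0.22509629, -0.21470231]), 'moment': array([-0.0230212 ,  0.01290718,  0.00987752]), 'finger_force': 0.0, 'grip_width': 91.61327155944561}
```

View pics/top1.png

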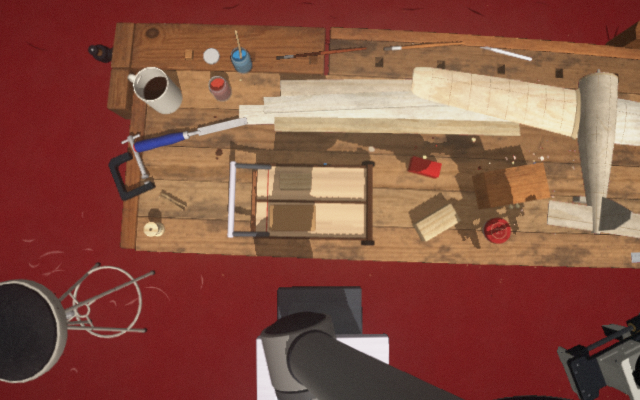

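View pics/side1.png

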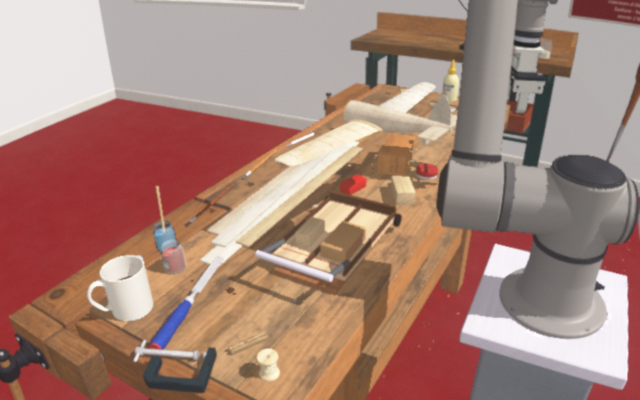

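The board lies with its pull bar at the left (top view: bar from about (232,163) to (232,236)) and the hinge at about column 371. The offcut (296,184) and the sanding block (293,218) lie side by side in the two lanes. The loose block at (437,222) and the red one at (423,167) are look-alikes. Next I locate the bar precisely.

```bash
cat > h.py <<'E'
import numpy as np,cv2
from plant import bot
def cam(c):
    p=bot.camera_params(c);K=np.array([[p["fx"],0,p["cx"]],[0,p["fy"],p["cy"]],[0,0,1]]);return K,p["k1"],np.array(p["R"]),np.array(p["t"])
def back(c,px,z):
    K,k,R,t=cam(c);d=np.array([k,0,0,0.])
    u=cv2.undistortPoints(np.array(px,float).reshape(-1,1,2),K,d)[:,0]
    o=-R.T@t;r=np.c_[u,np.ones(len(u))]@R
    return o+r*((z-o[2])/r[:,2])[:,None]
def proj(c,X):
    K,k,R,t=cam(c);return cv2.projectPoints(np.array(X,float).reshape(-1,1,3),cv2.Rodrigues(R)[0],t,K,np.array([k,0,0,0.]))[0][:,0]
E
python3 - <<'E'
from h import *
im=cv2.imread("pics/top1.png").astype(int)
s=im[155:245,222:245]; m=(s.min(2)>140)&((s.max(2)-s.min(2))<60)
ys,xs=np.nonzero(m); ys+=155; xs+=222
print(len(ys),ys.min(),ys.max())
a=[]
for y0 in range(ys.min(),ys.max()+1,6): a.append((round(xs[ys==y0].mean(),1),y0,(ys==y0).sum()))
print(a)
q=np.array([[x,y] for x,y,_ in a]); W=back("top",q,75); print(W.round(1).tolist())
f=np.polyfit(W[:,0],W[:,1],1); print("dy/dx",f)
print("hinge px ends",back("top",[[371,163],[367,243]],30).round(1).tolist())
print("side ends",back("side",[[260,255],[331,276]],76).round(1).tolist())
print(back("top",[[296,184],[293,218]],70).round(1).tolist())
E
python3 -c "
import cv2
a=cv2.imread('pics/top1.png')[150:260,215:385];b=cv2.imread('pics/side1.png')[185:285,245:415]
cv2.imwrite('pics/crop1.png',cv2.vconcat([cv2.resize(a,(680,440)),cv2.resize(b,(680,400))])[:,:]) if 0 else cv2.imwrite('pics/crop1.png',cv2.resize(a,(680,440)))"
```

```text
433 161 237
[(np.float64(232.5), 161, np.int64(2)), (np.float64(232.5), 167, np.int64(6)), (np.float64(232.5), 173, np.int64(6)), (np.float64(232.0), 179, np.int64(5)), (np.float64(232.0), 185, np.int64(5)), (np.float64(231.5), 191, np.int64(6)), (np.float64(231.5), 197, np.int64(6)), (np.float64(231.5), 203, np.int64(6)), (np.float64(231.0), 209, np.int64(5)), (np.float64(230.5), 215, np.int64(6)), (np.float64(230.5), 221, np.int64(6)), (np.float64(230.5), 227, np.int64(6)), (np.float64(229.5), 233, np.int64(6))]
[[566.0, 199.3, 75.0], [552.1, 199.1, 75.0], [538.3, 199.0, 75.0], [524.5, 200.1, 75.0], [510.8, 199.9, 75.0], [497.1, 201.0, 75.0], [483.4, 200.9, 75.0], [469.8, 200.8, 75.0], [456.2, 201.8, 75.0], [442.7, 202.9, 75.0], [429.2, 202.8, 75.0], [415.7, 202.8, 75.0], [402.3, 205.0, 75.0]]
dy/dx [-3.19493384e-02  2.16636217e+02]
hinge px ends [[565.8, -123.7, 30.0], [374.9, -109.4, 30.0]]
side ends [[552.6, 206.0, 76.0], [395.4, 203.4, 76.0]]
[[511.8, 54.8, 70.0], [434.5, 62.3, 70.0]]
```

View pics/crop1.png

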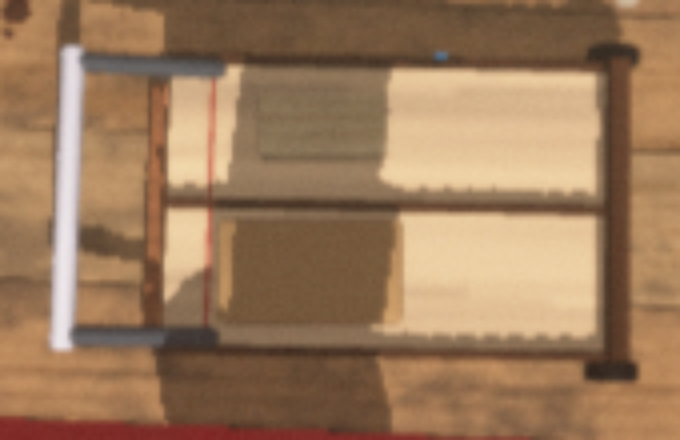

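>>> jog_arm --pt "0.04 -0.03 0" --pt "0.04 -0.03 0" --pt "0.04 -0.03 0" --pt "0.04 -0.03 0" --pt "0.04 -0.03 0" --pt "0.04 -0.03 0" --pt "0.04 -0.03 0" --pt "0.04 -0.03 0" --pt "0 0 0" --pt "0 0 0" --twist '[0, 0, 0, 0, 0, 0, 0, 0, 10, 10]' --jaw 0.04

```text
time: 1.75
tool_pos: [401.2, -150.9, 226.8]
tcp_rot: [3.141, -0.0, 0.013]
contact_force: [-0.5, -0.7, 0.0]
grip_width: 40.2
finger_force: 0.0
```

>>> jog_arm --pt "0 0 0" --pt "0.0085 -0.0444 0" --pt "0.0085 -0.0444 0" --pt "0.0085 -0.0444 0" --pt "0.0085 -0.0444 0" --pt "0.0085 -0.0444 0" --pt "0.0085 -0.0444 0" --pt "0.0085 -0.0444 0" --pt "0.0085 -0.0444 0" --pt "0 0 0.05" --twist '[2.8, 0, 0, 0, 0, 0, 0, 0, 0, 0]'

```text
time: 3.0
tool_pos: [483.1, 204.6, 179.0]
tcp_rot: [-3.138, -0.009, -0.029]
contact_force: [-0.2, -0.2, -0.8]
grip_width: 40.0
finger_force: 0.0
```

>>> jog_arm --pt "0 0 0.03" --pt "0 0 0.03" --pt "0 0 0" --pt "0 0 0" --twist '[0, 0, 0, 0]'

```text
time: 3.5
tool_pos: [480.9, 201.3, 117.8]
tcp_rot: [-3.141, -0.002, -0.032]
contact_force: [0.5, -0.2, 0.4]
grip_width: 40.2
finger_force: 0.0
```

Run:
```python
from h import *
for c in("top","side"):
    im=bot.capture(c); print(c,proj(c,[[566,198.5,72],[402,203.8,72],[480,202,72]]).round().tolist(),proj(c,[bot.get_obs()["tool_pos"]]).round())
    cv2.imwrite(f"pics/{c}2.png",cv2.resize(im[140:300,200:440],(720,480)))
```

```text
top [[233.0, 161.0], [230.0, 233.0], [231.0, 199.0]] [[227. 196.]]
side [[257.0, 253.0], [328.0, 277.0], [292.0, 265.0]] [[291. 245.]]
```

View pics/side2.png

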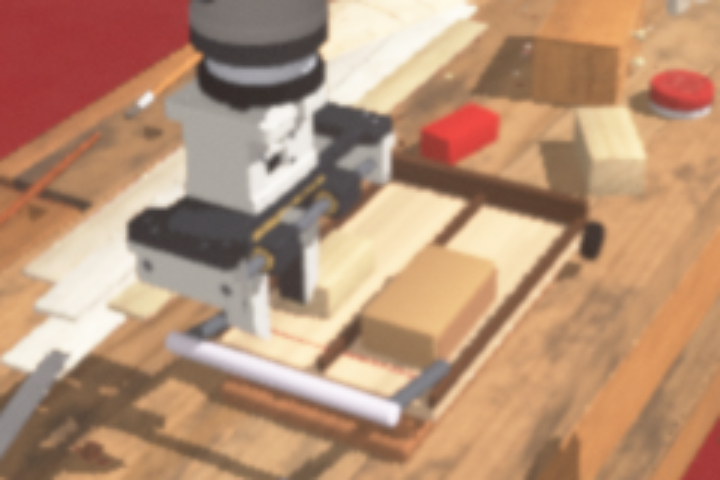

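The side view shows the finger pair (tip midpoint at about px (293,246)) directly over the bar middle (about px (295,266)). I'll go down and grip.

>>> jog_arm --pt "0 0 0.025" --pt "0 0 0.025" --pt "0 0 0.015" --pt "0 0 0" --twist '[0, 0, 0, 0]'

```text
time: 4.1
tool_pos: [480.0, 201.0, 51.5]
tcp_rot: [3.141, 0.001, -0.032]
contact_force: [-0.4, 0.2, -0.7]
grip_width: 39.8
finger_force: 0.0
```

>>> jog_arm --pt "0 0 0" --pt "0 0 0" --pt "0 0 0" --pt "0 0 0" --twist '[0, 0, 0, 0]' --jaw 0.0

```text
time: 4.6
tool_pos: [480.7, 202.9, 52.4]
tcp_rot: [-3.139, -0.002, -0.033]
contact_force: [0.4, 8.3, -0.4]
grip_width: 12.6
finger_force: 30.0
```

>>> jog_arm --pt "0 0.0006 -0.0039" --pt "0 0.0006 -0.0039" --pt "0 0.0006 -0.0039" --pt "0 0.0007 -0.0039" --pt "0 0.0008 -0.0039" --pt "0 0.0008 -0.0039" --pt "0 0.0008 -0.0039" --pt "0 0.0009 -0.0039" --pt "0 0 0" --twist '[0, 0, 0, 0, 0, 0, 0, 0, 0]'

```text
time: 5.72
tool_pos: [480.4, 197.3, 83.3]
tcp_rot: [-3.138, -0.002, -0.033]
contact_force: [-0.5, 8.6, -1.9]
grip_width: 12.8
finger_force: 30.0
```

```bash
cat > chk.py <<'E'
from h import *
# track both pieces by template/mask; print predicted pixel positions at th and what is seen
Y0=203.0;X0=481.0
def w(x,y,z,th):
    c,s=np.cos(th),np.sin(th); yy=y+315;zz=z+42
    a=c*yy-s*zz-315; b=s*yy+c*zz+30
    return [X0+.9995*x+.032*a, Y0-.032*x+.9995*a, b]
o=bot.get_obs(); zz=o["tool_pos"][2]+19
th=np.arcsin((zz-30)/317.8)-.1326
print("t",round(o["time"],2),"tcp",o["tool_pos"].round(1),"F",o["contact_force"].round(1),"w",round(o["grip_width"],1),"th(z)",round(th,3))
R=lambda a:np.round(a).tolist()
for c in("top","side"):
    im=bot.capture(c); cv2.imwrite(f"pics/{c}_t{o['time']:.1f}.png",im)
    print(c,"exp off",R(proj(c,[w(45,-140,-16,th)])),"at stop",R(proj(c,[w(45,-273,-16,th)])),"sand",R(proj(c,[w(-40,-140,-13,th)])))
    for l in("offcut_mid","sanding_mid"): print("  ",l,[(R(d["bbox"]),round(d["confidence"],2)) for d in bot.find_in(c,l)])
E
python3 chk.py
```

```text
t 5.72 tcp [480.4 197.3  83.3] F [-0.5  8.6 -1.9] w 12.8 th(z) 0.097
top exp off [[294.0, 180.0]] at stop [[352.0, 182.0]] sand [[294.0, 217.0]]
   offcut_mid [([424.0, 165.0, 32.0, 23.0], 0.96), ([437.0, 224.0, 43.0, 39.0], 0.74), ([297.0, 180.0, 33.0, 17.0], 0.69)]
   sanding_mid [([296.0, 216.0, 46.0, 30.0], 0.72)]
side exp off [[309.0, 225.0]] at stop [[337.0, 203.0]] sand [[344.0, 233.0]]
   offcut_mid [([356.0, 183.0, 27.0, 18.0], 0.74), ([317.0, 227.0, 20.0, 26.0], 0.72), ([402.0, 191.0, 27.0, 24.0], 0.69)]
   sanding_mid [([346.0, 234.0, 40.0, 38.0], 0.65)]
```

>>> jog_arm --pt "0 0.001 -0.0038" --pt "0 0.001 -0.0038" --pt "0 0.001 -0.0038" --pt "0 0.001 -0.0038" --pt "0 0.0012 -0.0038" --pt "0 0.0012 -0.0038" --pt "0 0.0012 -0.0038" --pt "0 0.0012 -0.0038" --pt "0 0 0" --pt "0 0 0" --twist '[0, 0, 0, 0, 0, 0, 0, 0, 0, 0]'

```text
time: 7.28
tool_pos: [480.2, 188.7, 113.8]
tcp_rot: [-3.138, -0.002, -0.033]
contact_force: [1.1, 10.6, -1.3]
grip_width: 13.2
finger_force: 30.0
```

```bash
python3 chk.py
```

```text
t 7.28 tcp [480.2 188.7 113.8] F [ 1.1 10.6 -1.3] w 13.2 th(z) 0.197
top exp off [[296.0, 179.0]] at stop [[354.0, 181.0]] sand [[296.0, 217.0]]
   offcut_mid [([436.0, 224.0, 46.0, 40.0], 0.77), ([298.0, 179.0, 35.0, 14.0], 0.74), ([422.0, 168.0, 34.0, 22.0], 0.58)]
   sanding_mid [([298.0, 216.0, 47.0, 29.0], 0.62)]
side exp off [[310.0, 217.0]] at stop [[338.0, 201.0]] sand [[345.0, 225.0]]
   offcut_mid [([317.0, 218.0, 21.0, 23.0], 0.82), ([401.0, 191.0, 22.0, 24.0], 0.78), ([355.0, 182.0, 29.0, 17.0], 0.74)]
   sanding_mid [([346.0, 226.0, 44.0, 34.0], 0.92)]
```

>>> jog_arm --pt "0 0.001 -0.003" --pt "0 0.001 -0.003" --pt "0 0.001 -0.003" --pt "0 0.001 -0.003" --pt "0 0.001 -0.0028" --pt "0 0 0" --pt "0 0 0" --pt "0 0 0" --twist '[0, 0, 0, 0, 0, 0, 0, 0]'

```text
time: 8.57
tool_pos: [480.0, 183.5, 128.4]
tcp_rot: [-3.138, -0.002, -0.033]
contact_force: [1.5, 7.5, -1.7]
grip_width: 13.1
finger_force: 30.0
```

```bash
python3 chk.py
```

```text
t 8.57 tcp [480.  183.5 128.4] F [ 1.5  7.5 -1.7] w 13.1 th(z) 0.246
top exp off [[298.0, 178.0]] at stop [[354.0, 181.0]] sand [[297.0, 217.0]]
   offcut_mid [([437.0, 222.0, 46.0, 37.0], 0.92), ([299.0, 180.0, 36.0, 17.0], 0.82), ([423.0, 167.0, 36.0, 16.0], 0.74)]
   sanding_mid [([299.0, 215.0, 49.0, 34.0], 0.93)]
side exp off [[311.0, 213.0]] at stop [[338.0, 200.0]] sand [[346.0, 221.0]]
   offcut_mid [([353.0, 182.0, 24.0, 18.0], 0.81), ([403.0, 191.0, 27.0, 25.0], 0.73), ([318.0, 214.0, 20.0, 23.0], 0.58)]
   sanding_mid [([317.0, 214.0, 20.0, 25.0], 0.59)]
```

>>> jog_arm --pt "0 0.0012 -0.003" --pt "0 0.0012 -0.003" --pt "0 0.0013 -0.003" --pt "0 0.0013 -0.003" --pt "0 0 0" --pt "0 0 0" --pt "0 0 0" --pt "0 0 0" --twist '[0, 0, 0, 0, 0, 0, 0, 0]'

```text
time: 9.88
tool_pos: [479.9, 178.6, 140.6]
tcp_rot: [-3.138, -0.002, -0.033]
contact_force: [1.4, 7.7, -1.5]
grip_width: 13.1
finger_force: 30.0
```

```bash
python3 chk.py
```

```text
t 9.88 tcp [479.9 178.6 140.6] F [ 1.4  7.7 -1.5] w 13.1 th(z) 0.287
top exp off [[299.0, 178.0]] at stop [[355.0, 181.0]] sand [[298.0, 217.0]]
   offcut_mid [([436.0, 223.0, 44.0, 38.0], 0.95), ([301.0, 179.0, 37.0, 19.0], 0.91), ([422.0, 167.0, 34.0, 21.0], 0.71)]
   sanding_mid [([298.0, 215.0, 47.0, 33.0], 0.59)]
side exp off [[311.0, 210.0]] at stop [[338.0, 199.0]] sand [[346.0, 218.0]]
   offcut_mid [([319.0, 211.0, 18.0, 18.0], 0.85), ([403.0, 190.0, 24.0, 28.0], 0.81), ([354.0, 183.0, 26.0, 23.0], 0.68)]
   sanding_mid [([348.0, 218.0, 44.0, 26.0], 0.9)]
```

.29→.33: z 11.5, y 5.5.

>>> jog_arm --pt "0 0.0013 -0.0029" --pt "0 0.0013 -0.0029" --pt "0 0.0014 -0.0029" --pt "0 0.0014 -0.0029" --pt "0 0 0" --pt "0 0 0" --pt "0 0 0" --pt "0 0 0" --twist '[0, 0, 0, 0, 0, 0, 0, 0]'

```text
time: 11.18
tool_pos: [479.7, 173.2, 152.2]
tcp_rot: [-3.138, -0.002, -0.033]
contact_force: [1.4, 8.7, -1.5]
grip_width: 13.0
finger_force: 30.0
```

```bash
python3 chk.py
```

```text
t 11.18 tcp [479.7 173.2 152.2] F [ 1.4  8.7 -1.5] w 13.0 th(z) 0.328
top exp off [[300.0, 177.0]] at stop [[356.0, 181.0]] sand [[300.0, 216.0]]
   offcut_mid [([302.0, 180.0, 34.0, 17.0], 0.94), ([302.0, 215.0, 51.0, 31.0], 0.73), ([437.0, 223.0, 46.0, 37.0], 0.71), ([423.0, 166.0, 36.0, 20.0], 0.66)]
   sanding_mid [([311.0, 200.0, 136.0, 91.0], 0.72), ([302.0, 217.0, 50.0, 31.0], 0.69)]
side exp off [[312.0, 207.0]] at stop [[339.0, 199.0]] sand [[347.0, 215.0]]
   offcut_mid [([404.0, 191.0, 23.0, 24.0], 0.77)]
   sanding_mid [([348.0, 214.0, 40.0, 29.0], 0.93)]
```

.33→.37: z 11.3, y 5.9.

>>> jog_arm --pt "0 0.0014 -0.0028" --pt "0 0.0014 -0.0028" --pt "0 0.0015 -0.0028" --pt "0 0.0015 -0.0028" --pt "0 0 0" --pt "0 0 0" --pt "0 0 0" --pt "0 0 0" --twist '[0, 0, 0, 0, 0, 0, 0, 0]'

```text
time: 12.48
tool_pos: [479.5, 167.6, 163.4]
tcp_rot: [-3.137, -0.002, -0.032]
contact_force: [0.9, 9.7, -1.2]
grip_width: 13.0
finger_force: 30.0
```

```bash
python3 chk.py
```

```text
t 12.47 tcp [479.5 167.6 163.4] F [ 0.9  9.7 -1.2] w 13.0 th(z) 0.368
top exp off [[302.0, 177.0]] at stop [[357.0, 181.0]] sand [[301.0, 216.0]]
   offcut_mid [([436.0, 224.0, 43.0, 38.0], 0.87), ([304.0, 177.0, 38.0, 19.0], 0.6), ([424.0, 166.0, 38.0, 25.0], 0.57)]
   sanding_mid [([302.0, 215.0, 51.0, 34.0], 0.61)]
side exp off [[313.0, 203.0]] at stop [[339.0, 198.0]] sand [[348.0, 211.0]]
   offcut_mid [([403.0, 192.0, 25.0, 29.0], 0.92), ([356.0, 182.0, 26.0, 15.0], 0.85), ([320.0, 204.0, 19.0, 19.0], 0.58)]
   sanding_mid [([349.0, 210.0, 46.0, 27.0], 0.6)]
```

.37→.41: z 11, y 6.3.

>>> jog_arm --pt "0 0.0015 -0.0028" --pt "0 0.0015 -0.0028" --pt "0 0.0015 -0.0028" --pt "0 0.0015 -0.0027" --pt "0 0 0" --pt "0 0 0" --pt "0 0 0" --pt "0 0 0" --twist '[0, 0, 0, 0, 0, 0, 0, 0]'

```text
time: 13.78
tool_pos: [479.3, 161.4, 174.5]
tcp_rot: [-3.137, -0.002, -0.032]
contact_force: [2.5, 9.1, -0.6]
grip_width: 12.9
finger_force: 30.0
```

```bash
python3 chk.py
```

```text
t 13.78 tcp [479.3 161.4 174.5] F [ 2.5  9.1 -0.6] w 12.9 th(z) 0.408
top exp off [[303.0, 177.0]] at stop [[357.0, 181.0]] sand [[303.0, 216.0]]
   offcut_mid [([435.0, 223.0, 43.0, 41.0], 0.95), ([424.0, 167.0, 32.0, 22.0], 0.89), ([305.0, 176.0, 29.0, 18.0], 0.78)]
   sanding_mid [([302.0, 216.0, 49.0, 31.0], 0.96)]
side exp off [[313.0, 200.0]] at stop [[339.0, 197.0]] sand [[349.0, 208.0]]
   offcut_mid [([356.0, 182.0, 27.0, 21.0], 0.61), ([404.0, 190.0, 22.0, 24.0], 0.57), ([323.0, 200.0, 15.0, 14.0], 0.48)]
   sanding_mid [([350.0, 210.0, 43.0, 27.0], 0.64)]
```

.41→.45: z 10.8, y 6.8.

>>> jog_arm --pt "0 0.0017 -0.0027" --pt "0 0.0017 -0.0027" --pt "0 0.0017 -0.0027" --pt "0 0.0017 -0.0027" --pt "0 0 0" --pt "0 0 0" --pt "0 0 0" --pt "0 0 0" --twist '[0, 0, 0, 0, 0, 0, 0, 0]'

```text
time: 15.08
tool_pos: [479.1, 154.9, 185.4]
tcp_rot: [-3.137, -0.002, -0.032]
contact_force: [0.8, 9.4, -1.1]
grip_width: 13.2
finger_force: 30.0
```

```bash
python3 chk.py
```

```text
t 15.07 tcp [479.1 154.9 185.4] F [ 0.8  9.4 -1.1] w 13.2 th(z) 0.448
top exp off [[305.0, 176.0]] at stop [[358.0, 181.0]] sand [[305.0, 216.0]]
   offcut_mid [([306.0, 177.0, 38.0, 18.0], 0.97), ([424.0, 169.0, 36.0, 22.0], 0.9), ([436.0, 226.0, 46.0, 38.0], 0.6)]
   sanding_mid [([307.0, 216.0, 50.0, 32.0], 0.61), ([316.0, 198.0, 124.0, 89.0], 0.35)]
side exp off [[314.0, 197.0]] at stop [[340.0, 196.0]] sand [[350.0, 205.0]]
   offcut_mid [([404.0, 191.0, 23.0, 27.0], 0.84), ([355.0, 182.0, 26.0, 17.0], 0.61), ([321.0, 198.0, 24.0, 17.0], 0.44)]
   sanding_mid [([350.0, 206.0, 45.0, 25.0], 0.62)]
```

.45→.48: z 7.9, y 5.4.

>>> jog_arm --pt "0 0.0018 -0.0026" --pt "0 0.0018 -0.0026" --pt "0 0.0018 -0.0026" --pt "0 0 0" --pt "0 0 0" --pt "0 0 0" --pt "0 0 0" --pt "0 0 0" --twist '[0, 0, 0, 0, 0, 0, 0, 0]'

```text
time: 16.38
tool_pos: [479.0, 149.7, 193.4]
tcp_rot: [-3.137, -0.002, -0.032]
contact_force: [1.8, 10.6, -0.2]
grip_width: 13.0
finger_force: 30.0
```

```bash
python3 chk.py
```

```text
t 16.38 tcp [479.  149.7 193.4] F [ 1.8 10.6 -0.2] w 13.0 th(z) 0.479
top exp off [[306.0, 176.0]] at stop [[359.0, 181.0]] sand [[306.0, 216.0]]
   offcut_mid [([324.0, 179.0, 34.0, 16.0], 0.87), ([436.0, 223.0, 44.0, 42.0], 0.69), ([423.0, 167.0, 35.0, 21.0], 0.55)]
   sanding_mid [([307.0, 214.0, 48.0, 35.0], 0.91)]
side exp off [[315.0, 195.0]] at stop [[340.0, 196.0]] sand [[350.0, 202.0]]
   offcut_mid [([402.0, 191.0, 26.0, 24.0], 0.81), ([354.0, 182.0, 25.0, 20.0], 0.54)]
   sanding_mid [([352.0, 204.0, 45.0, 19.0], 0.64)]
```

The offcut is sliding (top view, column 306 → 324). I'll wait here.

>>> jog_arm --pt "0 0 0" --pt "0 0 0" --pt "0 0 0" --pt "0 0 0" --pt "0 0 0" --pt "0 0 0" --pt "0 0 0" --pt "0 0 0" --twist '[0, 0, 0, 0, 0, 0, 0, 0]'

```text
time: 17.68
tool_pos: [479.0, 149.7, 193.3]
tcp_rot: [-3.137, -0.002, -0.032]
contact_force: [0.2, 9.9, 0.2]
grip_width: 13.0
finger_force: 30.0
```

```bash
python3 chk.py; ls -t pics | head -2; python3 -c "
import cv2,glob,os
f=max(glob.glob('pics/top_t*'),key=os.path.getmtime)
cv2.imwrite('pics/topz.png',cv2.resize(cv2.imread(f)[140:260,210:450],(800,400)))"
```

```text
t 17.68 tcp [479.  149.7 193.3] F [0.2 9.9 0.2] w 13.0 th(z) 0.478
top exp off [[306.0, 176.0]] at stop [[359.0, 181.0]] sand [[306.0, 216.0]]
   offcut_mid [([360.0, 181.0, 34.0, 16.0], 0.74), ([436.0, 223.0, 44.0, 38.0], 0.71), ([318.0, 198.0, 122.0, 89.0], 0.27)]
   sanding_mid [([307.0, 216.0, 51.0, 35.0], 0.75)]
side exp off [[315.0, 195.0]] at stop [[340.0, 196.0]] sand [[350.0, 202.0]]
   offcut_mid [([402.0, 191.0, 24.0, 29.0], 0.69), ([357.0, 182.0, 24.0, 17.0], 0.62), ([340.0, 192.0, 20.0, 7.0], 0.46), ([340.0, 208.0, 130.0, 38.0], 0.29)]
   sanding_mid [([351.0, 204.0, 45.0, 21.0], 0.71)]
side_t17.7.png
top_t17.7.png
```

View pics/topz.png

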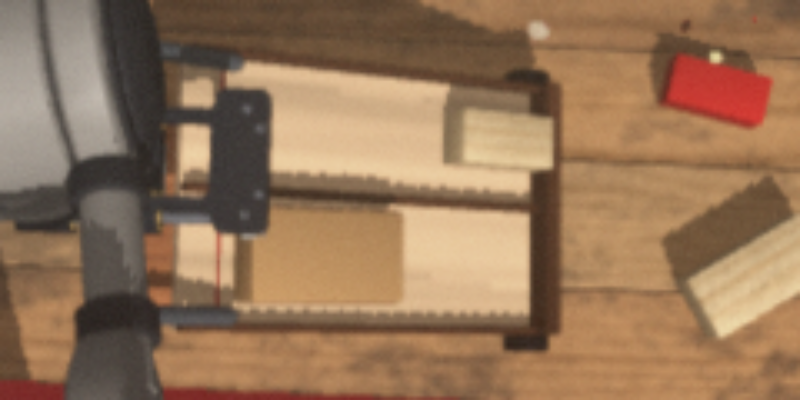

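The offcut rests against the dark stop (top px (360,181)) and the sanding block hasn't moved (307,216). Now I let go.

>>> jog_arm --pt "0 -0.001 0" --pt "0 -0.001 0" --pt "0 0 0" --twist '[0, 0, 0]'

```text
time: 18.35
tool_pos: [479.0, 149.7, 193.3]
tcp_rot: [-3.14, -0.002, -0.032]
contact_force: [-0.1, 4.0, 5.1]
grip_width: 13.1
finger_force: 30.0
```

>>> jog_arm --pt "0 0 0" --pt "0 0 0" --pt "0 0 0" --pt "0 0 0" --twist '[0, 0, 0, 0]' --jaw 0.04

```text
time: 18.85
tool_pos: [478.4, 148.9, 192.4]
tcp_rot: [3.141, 0.001, -0.032]
contact_force: [0.7, -0.5, 0.0]
grip_width: 39.7
finger_force: 0.0
```

>>> jog_arm --pt "0 0 -0.01" --pt "0 0 -0.02" --pt "0 0 -0.03" --pt "0 0 -0.03" --pt "0 0 -0.03" --pt "0 0 0" --pt "0 0 0" --twist '[0, 0, 0, 0, 0, 0, 0]'

```text
time: 19.73
tool_pos: [478.1, 149.1, 312.1]
tcp_rot: [3.141, 0.001, -0.032]
contact_force: [0.1, 0.4, -0.4]
grip_width: 39.8
finger_force: 0.0
```

```bash
python3 chk.py; python3 -c "
import cv2,glob,os
f=max(glob.glob('pics/side_t*'),key=os.path.getmtime)
cv2.imwrite('pics/sidez.png',cv2.resize(cv2.imread(f)[130:290,220:460],(720,480)))"
python3 -c "
from h import *
import chk
for c in('top','side'):print(proj(c,[chk.w(75,0,0,.478),chk.w(-75,0,0,.478)]).round())"
```

```text
t 19.73 tcp [478.1 149.1 312.1] F [ 0.1  0.4 -0.4] w 39.8 th(z) 1.113
top exp off [[351.0, 172.0]] at stop [[372.0, 181.0]] sand [[352.0, 215.0]]
   offcut_mid [([422.0, 166.0, 32.0, 25.0], 0.85), ([436.0, 221.0, 43.0, 36.0], 0.75), ([357.0, 182.0, 34.0, 20.0], 0.74)]
   sanding_mid [([307.0, 214.0, 51.0, 33.0], 0.55)]
side exp off [[334.0, 152.0]] at stop [[346.0, 188.0]] sand [[369.0, 159.0]]
   offcut_mid [([404.0, 193.0, 24.0, 24.0], 0.69), ([354.0, 181.0, 26.0, 19.0], 0.65)]
   sanding_mid [([352.0, 204.0, 41.0, 24.0], 0.83)]
t 20.02 tcp [478.3 149.1 312. ] F [0.2 0.5 0.2] w 40.0 th(z) 1.112
top exp off [[351.0, 172.0]] at stop [[372.0, 181.0]] sand [[352.0, 215.0]]
   offcut_mid [([358.0, 183.0, 32.0, 18.0], 0.96), ([436.0, 223.0, 44.0, 40.0], 0.73), ([423.0, 168.0, 33.0, 22.0], 0.68)]
   sanding_mid [([305.0, 214.0, 52.0, 33.0], 0.92)]
side exp off [[334.0, 153.0]] at stop [[346.0, 188.0]] sand [[369.0, 159.0]]
   offcut_mid [([404.0, 191.0, 27.0, 25.0], 0.61), ([354.0, 182.0, 27.0, 18.0], 0.54)]
   sanding_mid [([350.0, 205.0, 42.0, 26.0], 0.73)]
[[245. 153.]
 [242. 232.]]
[[271. 182.]
 [339. 199.]]
```

View pics/sidez.png

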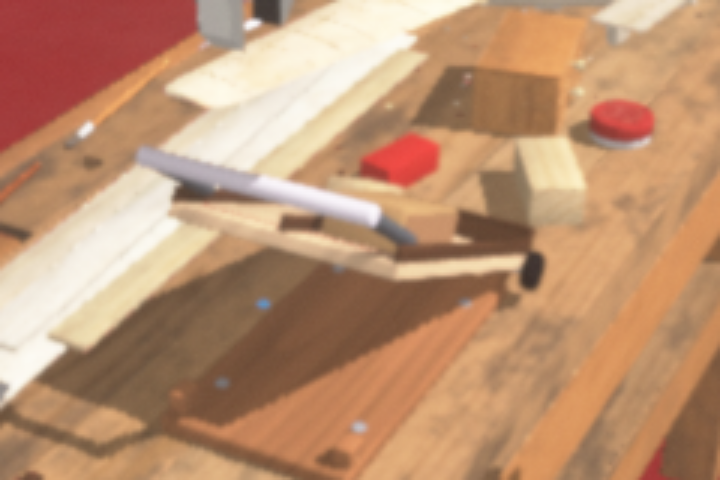

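The board stands tilted on its own with its bar at about px (266-346, 181-203), where it is expected for 0.48 rad. The gripper is clear, the sanding block is in place, and the offcut is at the stop.

```bash
python3 -c "
from plant import bot
print(bot.close_job())"
```

```text
the job is handed in; nothing more can be done
None
```

The slip test is done and handed in: the pine offcut slid to the stop at about 0.48 rad, the cork sanding block stayed put, and the board is standing tilted with the gripper clear; no verdict was shown.

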